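# Put the checked optics away and show the long objective to the inspection camera

### The arm

A 6-joint arm with a two-finger parallel gripper is mounted at the origin on the work surface. World frame = base frame: x ahead of the robot, y to its left, z up, the work surface at z = 0. Lengths are in mm, angles in degrees, forces in N, time in s.
With the tool pointing down it reaches from about 300 to 850 mm from the base axis. Payload 4.2 kg.
Tool frame: the origin (TCP) lies between the finger pads; the fingertips stand 11 mm ahead of it and the grasp point (between the pads) lies 8 mm behind it (env.tips_ahead is the distance from the TCP to the fingertips, in mm); z points along the fingers, y is the line along which they close (so a half turn about z gives the same grasp; the last joint's range is limited). The gripper opens to 91 mm and grips with 3 to 60 N. Pads are 32 mm wide; open, the fingers measure 118 mm over their backs; the gripper's body (76 mm by 178 mm) begins 60 mm behind the grasp point.
Start: joints at [-70.073, 18.312, 89.639, -0, 72.044, -1.146], TCP at [206.753, -536.559, 224.976] pointing down, gripper open.
Joint ranges: [-177.97, 177.97], [-48.28, 115.42], [12.27, 149.76], [-77.06, 257.06], [2.81, 150.46], [-146.56, 146.56]. Speed limits (degrees/s): [147.25, 147.25, 180, 180, 180, 180].

### API

Orientations are given as [roll, pitch, yaw] about the fixed x, y, z axes, in that order (R = Rz(yaw) Ry(pitch) Rx(roll)).
In Python, from workcell import env, cams gives the robot as it stands.
- The arm moves only by the tool step_arm, never from a script. Its arguments are lists of equal length, an entry for each row: "linear": the shift along the tool's x, y, z in units of 30 cm (1.0 is 30 cm), a list of three; "turn": the turn about the tool's z in units of 360 degrees (1.0 is 360 degrees). In form: {"linear": [[tx, ty, tz], ...], "turn": [turn, ...]}. A call has 1 to 20 rows; each row is the pose to reach, as a shift and turn from the pose commanded when the call began, along the tool's axes at that moment, turning the shorter way round; what a row does not reach only later rows make up. A row lasts 1/8 s, in which the tool goes at most 62.5 mm and 10.7 degrees, less where a joint would pass 70% of its speed; a pose out of reach is approached as far as the arm can. A call with a number of a shift or a turn outside -1 to 1 is refused whole. A call with a gripper value outside its range is refused whole. "fingers" is the closure, from -1 (fully open) to 1 (shut), so that 0 is half open, set as the call begins (left out, the last holds). The fingers move at their own pace and stop on an object; "force" is the grip in N (left out, the last holds). Time passes only in rows, so rows that repeat a pose let the fingers close. It gives the time, the measured TCP pose, the force, the opening and the grip force at its end, in the units of the state.
- env.state(): the state, without advancing time (a new reading comes with each control period).
- cams.grab_frame(name): name is "side" or "top" or "wrist"; returns a dict with "color" (384x512x3 uint8, blue, green, red), "fx", "fy", "cx", "cy" (pixels), "dist" ([k1, k2, p1, p2, k3] as OpenCV has them; the pictures are not rectified), "extrinsics" (4x4, takes a point from camera to world coordinates); the wrist camera has in their place "tool_from_camera" (4x4, takes a point from camera to tool coordinates, whose origin is the TCP and whose axes are the flange's). Camera axes: x right, y down, z forward; pixel columns grow to the right and rows downward; lengths in mm; the calibration is good to about 2 mm. A picture is of the moment at which its call begins: read the wrist's pose just before it. There is no depth.
- env.job_done(): hands the job in; it is judged then, once.
The state is a dict: "time_s": time; "qpos": joint angles; "qvel": joint speeds; "effort": joint torques, N m; "ee_pos": TCP position; "ee_rot": TCP orientation; "force": force on the tool from outside, world axes, zero at the start; "torque": the same for the moment, N m; "gripper_width": finger opening in mm; "gripper_force": force on a finger pad.
Only numpy, scipy, OpenCV 4.12 (cv2) and the standard library are available. Lean on these libraries where they do the work, as an engineer would, in place of code of your own. Each camera call takes 0.05 s, during which the arm holds its last target. There are 200 camera calls.

### The job

These microscope optics are being checked: first lay the eyepiece and the short objective, already checked, in the grey tray without dropping them. Then take the long objective out of the lens rest and hold it up still, its narrow nose pointing straight along the inspection camera's line of sight into the lens and centred on it, 100 mm from the front glass; finish while still holding it there. Do not touch the camera or its stand, and leave the bottle, the slide box and the pen pot where they are.

Things in the scene. Friction and masses are not known exactly. Their poses are not given: they have to be found in the camera images.
- long_objective_center (a point): Centre of the long objective: a loose round steel barrel 64 mm long lying on its side, the longest of the three optics. x axis along it towards the narrow nose; thread end (20 mm wide) at x -32, nose (10 mm wide) at x +32 mm. Barrel 26 mm in diameter from x -28 to +16 mm, then tapering. About 130 g. Grip the barrel from both sides near this point.
- long_objective_nose (a point): Centre of the nose face of the long objective, 32 mm from its centre along its x axis. Same axes.
- short_objective_center (a point): Centre of the short objective: a loose round steel barrel 38 mm long lying on its side, 26 mm in diameter from x -15 to x +12 mm, tapering to a blunt 18 mm nose at x +19 mm; thread 20 mm in diameter at x -19 mm. x axis along the barrel towards the nose. About 90 g.
- eyepiece_center (a point): Centre of the eyepiece: a loose round part 52 mm long lying on its side, the thickest of the three. Its head is 34 mm in diameter from x -10 to x +26 mm and its tube 23 mm in diameter from x -26 to x -10 mm. x axis along the part towards the head end. About 110 g.
- lens_rest: Fixed lens rest: foot plate 90 x 270 x 6 mm (x, y, z), origin in the centre of its underside on the desk. At y -90, 0, +90 mm stand pedestals 17 mm wide in y; on each one optic (any order) lies along the rest's x, nose or head to +x. Centre lines 40 mm (objectives) and 45 mm (eyepiece) above the desk. Beside each pedestal there is free room for fingers down to the foot plate.
- tray: Fixed grey open plastic tray, 160 x 240 mm outside (x, y), 35 mm high, walls and floor 5 mm thick. Origin in the centre of its underside on the desk.
- camera_head: Head of the inspection camera, fixed on its stand, looking to the robot's side and 25 degrees downwards. Origin: centre of its front glass, 280 mm above the desk. x points back into the camera (it looks along -x); y is level. Lens 48 mm in diameter, body behind it 62 x 56 mm. An optic shown as asked has its x axis along this x axis, its nose at x -100 mm, y 0, z 0 here.
- camera_stand: Fixed stand of the inspection camera: origin on the desk straight below the camera's front glass, level x axis pointing to the stand's back, away from the side the camera looks to. White foot 110 x 150 x 12 mm centred at x +110 mm; steel post 355 mm high, 22 mm in diameter, at x +135 mm.
- oil_bottle: Bystander: small amber bottle standing on the desk, 34 mm in diameter, 75 mm high; origin under its centre. To be left alone.
- slide_box: Bystander: closed white slide box, 85 x 100 x 34 mm; origin under its centre. To be left alone.
- pen_pot: Bystander: black round pot with pens, 80 mm in diameter, 100 mm high, pens up to 170 mm; origin under its centre. To be left alone.

How it is judged (in metres and radians):
On the way, in this order (a step that is already met when the one before it is completed fails the run):
1. the eyepiece and the short objective lie in the tray, let go, while the long objective still waits on the lens rest (x of eyepiece_center in the frame of tray between -0.08 and 0.08 m and y of eyepiece_center in the frame of tray between -0.12 and 0.12 m and z of eyepiece_center in the frame of tray between 0 and 0.045 m and contact force between the fingers and eyepiece below 0.05 N and linear speed of each of eyepiece, short_objective below 0.03 m/s and x of short_objective_center in the frame of tray between -0.08 and 0.08 m and y of short_objective_center in the frame of tray between -0.12 and 0.12 m and z of short_objective_center in the frame of tray between 0 and 0.045 m and contact force between the fingers and short_objective below 0.05 N and distance of long_objective_center from where it was at the start of the episode below 0.03 m), for 0.2 s.
2. the long objective is taken up off the lens rest by the gripper (height (world z) of long_objective_center above 0.09 m and contact force between the fingers and long_objective above 0.5 N), for 0.1 s.
At the end, for the whole second after the job is handed in: Long objective held still by the gripper over 150 mm up, touching nothing else: nose 75-125 mm before the camera glass, within 18 mm of its axis sideways and up-down, pointing into the lens within 0.25 rad. Eyepiece and short objective at rest in the tray, released (contact force between the fingers and long_objective above 1 N and height (world z) of long_objective_center above 0.15 m and x of long_objective_nose in the frame of camera_head between -0.125 and -0.075 m and y of long_objective_nose in the frame of camera_head between -0.018 and 0.018 m and z of long_objective_nose in the frame of camera_head between -0.018 and 0.018 m and angle between the x axis of long_objective_center and the x axis of camera_head, either way round below 0.25 rad and x of long_objective_center in the frame of camera_head below -0.1 m and linear speed of long_objective below 0.02 m/s and angular speed of long_objective below 0.2 rad/s and contact force between long_objective and lens_rest below 0.05 N and contact force between long_objective and tray below 0.05 N and contact force between long_objective and camera_stand below 0.05 N and contact force between long_objective and camera_head below 0.05 N and x of eyepiece_center in the frame of tray between -0.08 and 0.08 m and y of eyepiece_center in the frame of tray between -0.12 and 0.12 m and z of eyepiece_center in the frame of tray between 0 and 0.045 m and contact force between the fingers and eyepiece below 0.05 N and linear speed of each of eyepiece, short_objective below 0.03 m/s and x of short_objective_center in the frame of tray between -0.08 and 0.08 m and y of short_objective_center in the frame of tray between -0.12 and 0.12 m and z of short_objective_center in the frame of tray between 0 and 0.045 m and contact force between the fingers and short_objective below 0.05 N); the arm keeps its last pose, push and grip.
It fails at once if an optic was dropped (falling free with its centre more than 75 mm above the desk) ((contact force between anything else and eyepiece below 0.02 N and height (world z) of eyepiece_center above 0.075 m) or (contact force between anything else and short_objective below 0.02 N and height (world z) of short_objective_center above 0.075 m) or (contact force between anything else and long_objective below 0.02 N and height (world z) of long_objective_center above 0.075 m)).
It fails at once if the camera or its stand was touched (more than 1 N) (contact force between anything else and camera_stand above 1 N or contact force between anything else and camera_head above 1 N).
It fails at once if a bystander was moved more than 30 mm (distance of any of oil_bottle, slide_box, pen_pot from where it was at the start of the episode above 0.03 m).
It also fails if it takes over 72 s, if anything falls off the work surface, if the arm or the gripper's body presses on something with over 40 N, if the wrist force passes 120 N, or if a joint passes its speed limit or range.

## Working session

There is one attempt and no reset: what is moved stays moved. The work goes in short steps, Python scripts to look and compute and a tool call to move; the robot and the scene stay as the last step left them, time stands still between calls to the robot, and variables do not carry over. Pictures are saved under pics/ and viewed, at most 10 in all, crops included, and the job is handed in when it is done.

Besides the shell and the picture viewer there is one more tool, called as name(argument=value, ...) on one line, values as JSON. step_arm: Moves the arm, as the interface text tells. Its arguments: {"type":"object","properties":{"linear":{"type":"array"},"turn":{"type":"array"},"fingers":{"type":"number"},"force":{"type":"number"}},"required":["linear","turn"]}

```bash
mkdir -p pics; ls; python3 - <<'E'
from workcell import env,cams
import cv2,numpy as np
s=env.state();print(s)
for n in("top","side"):
    f=cams.grab_frame(n);cv2.imwrite(f"pics/{n}0.png",f["color"]);print(n,f["fx"],f["fy"],f["cx"],f["cy"],f["dist"],np.round(f["extrinsics"],3).tolist())
f=cams.grab_frame("wrist");print(f["fx"],f["fy"],f["cx"],f["cy"],f["dist"],np.round(f["tool_from_camera"],3).tolist())
E
```

```text
pics
{'time_s': 0.0, 'qpos': array([-7.00722585e+01,  1.83497255e+01,  8.97061301e+01, -2.83903615e-03,
        7.20445480e+01, -1.14525215e+00]), 'qvel': array([ 0.06580773,  0.07186172,  0.06712537, -0.09152342,  0.02522408,
       -0.04419702]), 'effort': array([-1.58580511e-03, -4.12464845e+01, -2.31979144e+01,  7.24688522e-02,
        4.57023026e-02, -1.31415800e-04]), 'ee_pos': array([ 206.57032428, -536.0863137 ,  224.14134723]), 'ee_rot': array([-1.79899562e+02,  6.91912962e-04,  2.10738718e+01]), 'force': array([-0.08199696, -0.0671661 , -0.21318283]), 'torque': array([-0.03764253, -0.0180402 , -0.01986159]), 'gripper_force': 0.0, 'gripper_width': 91.24951652406922}
top 494.13001674831384 494.13001674831384 254.80813737756276 199.32929927313253 [-0.06633607  0.          0.          0.          0.        ] [[0.072, -0.975, 0.212, 301.956], [-0.997, -0.07, 0.017, -20.816], [-0.002, -0.212, -0.977, 1551.17], [0.0, 0.0, 0.0, 1.0]]
side 364.10107476913333 364.10107476913333 256.3057379604559 189.82849963609564 [0.00812821 0.         0.         0.         0.        ] [[-0.664, -0.382, 0.642, 3.182], [-0.747, 0.312, -0.587, 565.489], [0.023, -0.87, -0.493, 652.633], [0.0, 0.0, 0.0, 1.0]]
325.8272007388584 325.8272007388584 258.53711988377995 193.9771616460079 [-0.03515545  0.          0.          0.          0.        ] [[0.0, -0.972, -0.236, 66.679], [1.0, 0.0, -0.0, -0.224], [0.0, -0.236, 0.972, -159.677], [0.0, 0.0, 0.0, 1.0]]
```

View pics/top0.png

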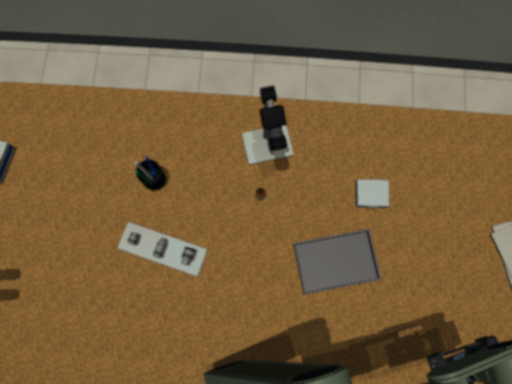

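View pics/side0.png

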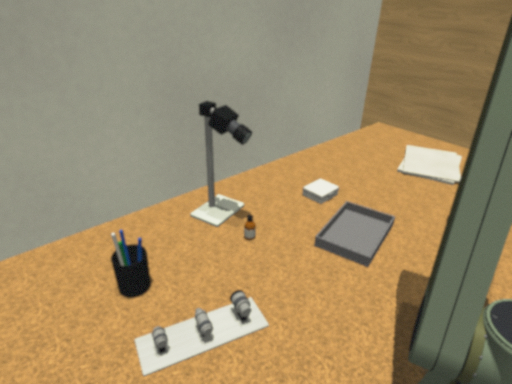

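Top view: the rest is at (163,249), with short (134,238), long (161,247) and eyepiece (189,255) from left to right. The tray is at (337,262), the camera and stand at (272,130) and the bottle at (261,193). The side view confirms this order. Next I'll get rough positions.

```bash
cat > h.py <<'E'
import numpy as np,cv2
from scipy.spatial.transform import Rotation as R
from workcell import env,cams
def grab(n):
    s=env.state();f=cams.grab_frame(n)
    f["K"]=np.array([[f["fx"],0,f["cx"]],[0,f["fy"],f["cy"]],[0,0,1.]])
    f["d"]=np.array(f["dist"],float)
    if n=="wrist":
        T=np.eye(4);T[:3,:3]=R.from_euler("xyz",s["ee_rot"],degrees=True).as_matrix();T[:3,3]=s["ee_pos"]
        f["T"]=T@f["tool_from_camera"]
    else:f["T"]=np.array(f["extrinsics"])
    return f
def rays(f,px):
    p=cv2.undistortPoints(np.array(px,float).reshape(-1,1,2),f["K"],f["d"])[:,0]
    v=np.c_[p,np.ones(len(p))]@f["T"][:3,:3].T
    return f["T"][:3,3],v
def plane(f,px,z):
    o,v=rays(f,px);return o+v*((z-o[2])/v[:,2])[:,None]
def proj(f,P):
    Ti=np.linalg.inv(f["T"]);
    return cv2.projectPoints(np.array(P,float).reshape(-1,1,3),cv2.Rodrigues(Ti[:3,:3])[0],Ti[:3,3],f["K"],f["d"])[0][:,0]
def rect(f,mask,z):
    """min-area rectangle on plane z of the biggest blob in mask"""
    c=max(cv2.findContours(mask,cv2.RETR_EXTERNAL,cv2.CHAIN_APPROX_NONE)[0],key=cv2.contourArea)
    return cv2.minAreaRect(plane(f,c[:,0],z)[:,:2].astype(np.float32))
def inter(fs,pxs):
    A=np.zeros((3,3));b=np.zeros(3)
    for f,p in zip(fs,pxs):
        o,v=rays(f,[p]);v=v[0]/np.linalg.norm(v[0]);M=np.eye(3)-np.outer(v,v);A+=M;b+=M@o
    return np.linalg.solve(A,b)
E
python3 - <<'E'
from h import *
f=grab("top");g=grab("side")
hsv=cv2.cvtColor(f["color"],cv2.COLOR_BGR2HSV)
def roi(m,x0,y0,x1,y1):
    o=np.zeros_like(m);o[y0:y1,x0:x1]=m[y0:y1,x0:x1];return o
w=((hsv[...,2]>150)&(hsv[...,1]<60)).astype(np.uint8)*255
print("rest",rect(f,roi(w,110,215,215,285),6))
t=((hsv[...,1]<70)&(hsv[...,2]<150)).astype(np.uint8)*255
print("tray",rect(f,roi(t,285,225,390,300),35))
print("foot",rect(f,roi(w,235,115,300,170),12))
print("optics z40: short,long,eye",plane(f,[[134,238],[161,247],[189,255]],42)[:,:2])
print("bottle",plane(f,[[261,193]],60),"box",plane(f,[[373,193]],34),"pot",plane(f,[[151,174]],90))
print("lens",inter([f,g],[(277,146),(245,134)]))
E
```

```text
rest ((458.9219055175781, 288.04681396484375), (265.507080078125, 85.08749389648438), 75.15205383300781)
tray ((456.08734130859375, -258.37982177734375), (157.3505401611328, 239.50697326660156), 14.78339958190918)
foot ((816.1904296875, 18.895919799804688), (104.91116333007812, 70.11715698242188), 22.12095832824707)
optics z40: short,long,eye [[480.51232862 369.24913628]
 [459.00761022 282.54393106]
 [440.91830159 194.09216412]]
bottle [[646.50103809 -12.11842264  60.        ]] box [[ 677.840236   -365.20799961   34.        ]] pot [[675.28740791 328.77294561  90.        ]]
lens [724.96760848 -46.87517946 291.97061568]
```

```bash
cat >> h.py <<'E'
def to(*wps):
    """print shift/turn in step_arm units from the present pose to each (x,y,z,yaw) waypoint"""
    s=env.state();M=R.from_euler("xyz",[180,0,s["ee_rot"][2]],degrees=True).as_matrix();p=s["ee_pos"];last=(*p,s["ee_rot"][2])
    print("t",round(s["time_s"],2),"at",np.round(p,1),"yaw",round(s["ee_rot"][2],1))
    for w in wps:
        d=M.T@(np.array(w[:3])-p)/300;t=-((w[3]-s["ee_rot"][2]+180)%360-180)/360
        n=max(np.linalg.norm(np.array(w[:3])-last[:3])/62.5,abs((w[3]-last[3]+180)%360-180)/10.7)
        print(np.round(d,4).tolist(),round(t,4),"rows",round(n,1));last=w
E
python3 -c "
from h import *
to((459,288,225,165.1))"
```

```text
t 0.25 at [ 206.7 -536.3  224.6] yaw 21.1
[1.7729, -2.2615, -0.0015] -0.4001 rows 13.8
```

step_arm(linear=[[0.75,-0.96,0],[0.75,-0.96,0],[0.75,-0.96,0],[0.75,-0.96,0],[0.75,-0.96,0],[0.75,-0.96,0],[0.75,-0.96,0]], turn=[-0.2,-0.2,-0.2,-0.2,-0.2,-0.2,-0.2])

```text
time_s: 1.12
ee_pos: [313.5, -183.8, 225.1]
ee_rot: [180.0, -0.0, 93.7]
force: [0.8, -1.0, 0.1]
gripper_width: 90.9
gripper_force: 0.0
```

```bash
python3 -c "
from h import *
to((459,288,225,165.1))"
```

```text
t 1.12 at [ 313.5 -183.8  225.1] yaw 93.7
[1.5381, 0.5851, 0.0002] -0.1984 rows 7.9
```

step_arm(linear=[[0.98,0.373,0],[0.98,0.373,0],[0.98,0.373,0],[0.98,0.373,0],[0.98,0.373,0],[0.98,0.373,0]], turn=[-0.1984,-0.1984,-0.1984,-0.1984,-0.1984,-0.1984])

```text
time_s: 1.88
ee_pos: [410.0, 116.5, 224.8]
ee_rot: [179.9, 0.0, 158.2]
force: [-0.4, -0.9, -0.7]
gripper_width: 91.2
gripper_force: 0.0
```

```bash
python3 -c "
from h import *
to((459,288,225,165.1))"
```

```text
t 1.88 at [410.  116.5 224.8] yaw 158.2
[0.06, 0.5916, -0.0007] -0.019 rows 2.9
```

step_arm(linear=[[0.06,0.592,0],[0.06,0.592,0],[0.06,0.592,0],[0.06,0.592,0],[0.06,0.592,0],[0.06,0.592,0]], turn=[-0.019,-0.019,-0.019,-0.019,-0.019,-0.019])

```text
time_s: 2.62
ee_pos: [460.0, 282.4, 225.0]
ee_rot: [-180.0, -0.0, 164.3]
force: [-0.2, -0.1, 0.3]
gripper_width: 91.3
gripper_force: 0.0
```

```bash
python3 - <<'E'
from h import *
f=grab("wrist");cv2.imwrite("pics/w1.png",f["color"])
hsv=cv2.cvtColor(f["color"],cv2.COLOR_BGR2HSV)
w=((hsv[...,2]>150)&(hsv[...,1]<60)).astype(np.uint8)*255
print("rest",rect(f,w,6)); s=env.state();print(s["ee_pos"],s["ee_rot"])
E
```

```text
rest ((471.4074401855469, 324.6468505859375), (194.61122131347656, 89.99054718017578), 75.08325958251953)
[460.11724049 282.46528368 225.17145465] [-1.79988701e+02  8.78796688e-03  1.64293217e+02]
```

View pics/w1.png

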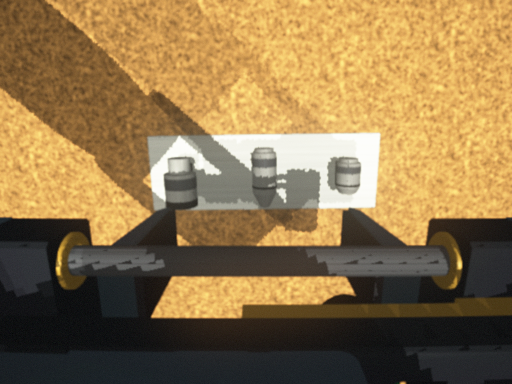

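Wrist view, +y to the right and noses pointing down. The eyepiece runs (180,157)–(181,207), the long one (263,147)–(264,206) and the short one (348,157)–(347,193). The rest corners are (149,137), (379,133), (376,208) and (153,210).

```bash
python3 - <<'E'
from h import *
f=grab("wrist")
c=plane(f,[[149,137],[379,133],[376,208],[153,210]],6)[:,:2]
print("rest",cv2.minAreaRect(c.astype(np.float32)),c.mean(0))
for n,a,za,b,zb in(("eye",(180,157),33.5,(181,207),62),("long",(263,147),30,(264,206),45),("short",(348,157),30,(347,193),49)):
    A=plane(f,[a],za)[0];B=plane(f,[b],zb)[0];print(n,np.round((A+B)/2,1),np.hypot(*(B-A)[:2]),np.degrees(np.arctan2(*(B-A)[1::-1])))
r=c.mean(0);u=np.array([np.cos(np.radians(75.1)),np.sin(np.radians(75.1))])
print([r+k*u for k in(-90,0,90)])
E
```

```text
rest ((462.5635986328125, 289.4781494140625), (271.296875, 89.94131469726562), 74.82035064697266) [463.06423988 289.21647532]
eye [440.4 202.8  47.8] 48.31480188933981 -9.81658701319263
long [461.1 288.3  37.5] 62.181527633430484 -14.708624862228726
short [483.3 376.2  39.5] 36.14020320037675 -21.79960443147121
[array([439.92228849, 202.24262818]), array([463.06423988, 289.21647532]), array([486.20619126, 376.19032246])]
```

```bash
python3 -c "
from h import *
to((445.8,201,110,165),(445.8,201,41,165))"
```

```text
t 2.73 at [460.2 282.5 225.3] yaw 164.3
[-0.0273, -0.2747, 0.3842] -0.002 rows 2.3
[-0.0273, -0.2747, 0.6142] -0.002 rows 1.1
```

step_arm(linear=[[-0.027,-0.275,0.1],[-0.027,-0.275,0.2],[-0.027,-0.275,0.384],[-0.027,-0.275,0.384],[-0.027,-0.275,0.384],[-0.027,-0.275,0.46],[-0.027,-0.275,0.54],[-0.027,-0.275,0.614],[-0.027,-0.275,0.614],[-0.027,-0.275,0.614],[-0.027,-0.275,0.614]], turn=[-0.002,-0.002,-0.002,-0.002,-0.002,-0.002,-0.002,-0.002,-0.002,-0.002,-0.002])

```text
time_s: 4.1
ee_pos: [447.1, 202.5, 42.2]
ee_rot: [179.9, 0.1, 165.1]
force: [-0.4, 0.6, -0.4]
gripper_width: 91.3
gripper_force: 0.0
```

step_arm(linear=[[0,0,0],[0,0,0],[0,0,0],[0,0,0],[0,0,0],[0,0,0],[0,0,0],[0,0,0]], turn=[0,0,0,0,0,0,0,0], fingers=1, force=25)

```text
time_s: 5.1
ee_pos: [445.7, 201.9, 40.7]
ee_rot: [-180.0, -0.0, 165.1]
force: [-0.5, -1.4, 0.3]
gripper_width: 32.6
gripper_force: 25.0
```

```bash
python3 -c "
from h import *
to((445.8,201,130,165),(444,0,130,140),(443,-80,130,120),(443,-210,130,105),(443,-210,18,105))"
```

```text
t 5.1 at [445.7 201.9  40.7] yaw 165.1
[-0.001, -0.0027, -0.2978] 0.0003 rows 1.4
[-0.1676, -0.6517, -0.2978] 0.0697 rows 3.2
[-0.233, -0.9102, -0.2978] 0.1253 rows 1.9
[-0.3445, -1.329, -0.2978] 0.1669 rows 2.1
[-0.3445, -1.329, 0.0755] 0.1669 rows 1.8
```

step_arm(linear=[[0,0,-0.1],[0,0,-0.2],[0,0,-0.3],[-0.05,-0.18,-0.3],[-0.1,-0.36,-0.3],[-0.14,-0.54,-0.3],[-0.19,-0.72,-0.3],[-0.233,-0.91,-0.3],[-0.233,-0.91,-0.3]], turn=[0,0,0,0.025,0.05,0.075,0.1,0.125,0.125])

```text
time_s: 6.22
ee_pos: [443.2, -83.0, 130.7]
ee_rot: [180.0, 0.1, 119.7]
force: [-0.6, 0.2, -1.2]
gripper_width: 33.2
gripper_force: 25.0
```

```bash
python3 -c "
from h import *
to((443,-210,130,105),(443,-210,19,105))"
```

```text
t 6.22 at [443.2 -83.  130.7] yaw 119.7
[-0.3672, -0.2105, 0.0024] 0.0409 rows 2.0
[-0.3672, -0.2105, 0.3724] 0.0409 rows 1.8
```

step_arm(linear=[[-0.18,-0.1,0],[-0.3,-0.17,0],[-0.367,-0.21,0],[-0.367,-0.21,0.1],[-0.367,-0.21,0.2],[-0.367,-0.21,0.3],[-0.367,-0.21,0.34],[-0.367,-0.21,0.372],[-0.367,-0.21,0.372],[-0.367,-0.21,0.372]], turn=[0.02,0.041,0.041,0.041,0.041,0.041,0.041,0.041,0.041,0.041])

```text
time_s: 7.48
ee_pos: [444.6, -206.8, 19.9]
ee_rot: [179.9, 0.1, 105.3]
force: [-0.1, -0.1, -1.7]
gripper_width: 32.7
gripper_force: 25.0
```

step_arm(linear=[[0,0,0],[0,0,0],[0,0,0],[0,0,0],[0,0,0],[0,0,-0.1],[0,0,-0.25],[0,0,-0.4],[0,0,-0.4]], turn=[0,0,0,0,0,0,0,0,0], fingers=-0.2)

```text
time_s: 8.6
ee_pos: [446.1, -207.7, 142.5]
ee_rot: [179.7, 0.3, 105.3]
force: [0.1, 0.3, 0.7]
gripper_width: 54.6
gripper_force: 0.0
```

```bash
python3 - <<'E'
from h import *
f=grab("wrist");cv2.imwrite("pics/w2.png",f["color"])
to((470,100,140,140),(483,376,140,165),(483,376,60,165))
E
```

```text
t 8.65 at [ 444.6 -207.   140.4] yaw 105.3
[0.9644, 0.3521, 0.0013] -0.0963 rows 4.9
[1.8403, 0.6371, 0.0013] -0.1658 rows 4.4
[1.8403, 0.6371, 0.268] -0.1658 rows 1.3
```

View pics/w2.png

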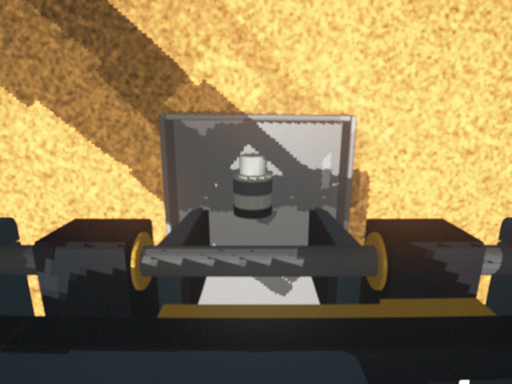

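The eyepiece lies in the tray at (252,188), near the far wall and released. Next is the short objective.

step_arm(linear=[[0.19,0.07,0],[0.38,0.14,0],[0.57,0.21,0],[0.76,0.28,0],[0.964,0.352,0],[0.964,0.352,0]], turn=[-0.02,-0.04,-0.06,-0.08,-0.096,-0.096])

```text
time_s: 9.4
ee_pos: [468.3, 103.6, 137.4]
ee_rot: [-179.9, -0.1, 140.2]
force: [0.5, -0.0, -0.3]
gripper_width: 54.4
gripper_force: 0.0
```

```bash
python3 -c "
from h import *
to((484,376,140,165),(484,376,37.5,165))"
```

```text
t 9.4 at [468.3 103.6 137.4] yaw 140.2
[0.5405, 0.7316, -0.0085] -0.0688 rows 4.4
[0.5405, 0.7316, 0.3331] -0.0688 rows 1.6
```

step_arm(linear=[[0.13,0.18,-0.01],[0.26,0.36,-0.01],[0.39,0.54,-0.01],[0.54,0.732,-0.01],[0.54,0.732,-0.01],[0.54,0.732,0.1],[0.54,0.732,0.2],[0.54,0.732,0.2],[0.54,0.732,0.2],[0.54,0.732,0.2]], turn=[-0.02,-0.04,-0.06,-0.069,-0.069,-0.069,-0.069,-0.069,-0.069,-0.069])

```text
time_s: 10.65
ee_pos: [487.8, 372.6, 80.5]
ee_rot: [179.9, 0.1, 164.7]
force: [-0.7, 0.8, -0.7]
gripper_width: 54.8
gripper_force: 0.0
```

```bash
python3 -c "
from h import *
to((484,376,37.5,165))"
```

```text
t 10.65 at [487.8 372.6  80.5] yaw 164.7
[0.0153, 0.0077, 0.1435] -0.0009 rows 0.7
```

step_arm(linear=[[0.015,0.008,0],[0.015,0.008,0.05],[0.015,0.008,0.1],[0.015,0.008,0.1435],[0.015,0.008,0.1435],[0.015,0.008,0.1435]], turn=[0,0,0,0,0,0])

```text
time_s: 11.4
ee_pos: [483.4, 376.1, 36.0]
ee_rot: [180.0, 0.0, 164.7]
force: [0.2, -0.3, -0.6]
gripper_width: 54.8
gripper_force: 0.0
```

step_arm(linear=[[0,0,0],[0,0,0],[0,0,0],[0,0,0],[0,0,0],[0,0,0]], turn=[0,0,0,0,0,0], fingers=1, force=25)

```text
time_s: 12.15
ee_pos: [483.2, 375.7, 36.3]
ee_rot: [-180.0, 0.0, 164.7]
force: [-0.1, -2.0, 5.0]
gripper_width: 25.2
gripper_force: 25.0
```

```bash
python3 -c "
from h import *
to((484,376,135,165),(466,160,135,145))"
```

```text
t 12.15 at [483.2 375.7  36.3] yaw 164.7
[-0.0025, 0.0016, -0.329] -0.0007 rows 1.6
[-0.1341, -0.7088, -0.329] 0.0548 rows 3.5
```

step_arm(linear=[[0,0,-0.1],[0,0,-0.2],[0,0,-0.33],[-0.03,-0.18,-0.33],[-0.06,-0.36,-0.33],[-0.1,-0.54,-0.33],[-0.134,-0.709,-0.33],[-0.134,-0.709,-0.33]], turn=[0,0,0,0.015,0.03,0.045,0.055,0.055])

```text
time_s: 13.15
ee_pos: [465.4, 157.8, 134.9]
ee_rot: [-180.0, -0.0, 144.7]
force: [-0.1, 0.7, -0.1]
gripper_width: 25.3
gripper_force: 25.0
```

```bash
python3 -c "
from h import *
to((465,-60,135,115),(468,-305,135,105),(468,-305,18,105))"
```

```text
t 13.15 at [465.4 157.8 134.9] yaw 144.7
[-0.4187, -0.593, -0.0004] 0.0824 rows 3.5
[-0.899, -1.2536, -0.0004] 0.1102 rows 3.9
[-0.899, -1.2536, 0.3896] 0.1102 rows 1.9
```

step_arm(linear=[[-0.14,-0.2,0],[-0.28,-0.4,0],[-0.42,-0.593,0],[-0.56,-0.79,0],[-0.69,-0.97,0],[-0.69,-0.97,0],[-0.69,-0.97,0]], turn=[0.028,0.055,0.083,0.11,0.11,0.11,0.11])

```text
time_s: 14.02
ee_pos: [469.5, -198.9, 134.9]
ee_rot: [179.9, 0.0, 105.1]
force: [0.1, 1.0, -1.0]
gripper_width: 25.2
gripper_force: 25.0
```

```bash
python3 -c "
from h import *
to((468,-305,135,105),(468,-305,18,105))"
```

```text
t 14.03 at [ 469.5 -198.9  134.9] yaw 105.1
[-0.3401, -0.0971, -0.0005] 0.0004 rows 1.7
[-0.3401, -0.0971, 0.3895] 0.0004 rows 1.9
```

step_arm(linear=[[-0.17,-0.05,0],[-0.34,-0.097,0],[-0.34,-0.097,0],[-0.34,-0.097,0.1],[-0.34,-0.097,0.2],[-0.34,-0.097,0.3],[-0.34,-0.097,0.35],[-0.34,-0.097,0.389],[-0.34,-0.097,0.389],[-0.34,-0.097,0.389]], turn=[0,0,0,0,0,0,0,0,0,0])

```text
time_s: 15.28
ee_pos: [467.8, -303.2, 19.2]
ee_rot: [179.9, 0.1, 105.3]
force: [-0.5, 0.0, -0.6]
gripper_width: 25.6
gripper_force: 25.0
```

step_arm(linear=[[0,0,0],[0,0,0],[0,0,0],[0,0,0],[0,0,0],[0,0,-0.1],[0,0,-0.25],[0,0,-0.4],[0,0,-0.6],[0,0,-0.7],[0,0,-0.7]], turn=[0,0,0,0,0,0,0,0,0,0,0], fingers=-0.2)

```text
time_s: 16.65
ee_pos: [468.2, -303.6, 231.0]
ee_rot: [179.8, 0.3, 105.3]
force: [-0.1, -0.5, -0.8]
gripper_width: 54.8
gripper_force: 0.0
```

```bash
python3 - <<'E'
from h import *
f=grab("wrist")
t=grab("top")["color"][210:310,275:400]
cv2.imwrite("pics/w3.png",np.hstack([f["color"],cv2.resize(t,(280,224)) if 0 else np.vstack([cv2.resize(t,(280,224)),np.zeros((160,280,3),np.uint8)])]))
to((520,-60,240,105),(520,-60,300,105))
E
```

```text
t 16.75 at [ 466.5 -302.5  227.4] yaw 105.3
[0.7325, 0.3857, -0.0421] 0.0009 rows 4.0
[0.7325, 0.3857, -0.2421] 0.0009 rows 1.0
```

View pics/w3.png

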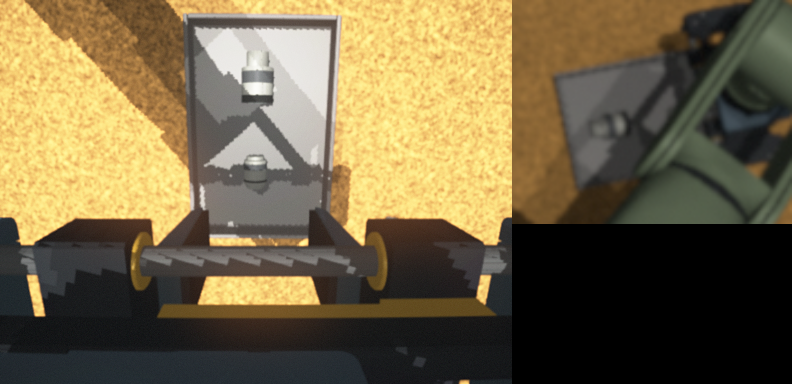

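Both optics lie in the tray: eyepiece (257,78), short (255,167). Now I'll zoom in on the inspection camera in the first two pictures.

```bash
python3 - <<'E'
import cv2,numpy as np
a=cv2.imread("pics/top0.png")[80:172,230:310];b=cv2.imread("pics/side0.png")[92:230,185:265]
a=cv2.resize(a,None,fx=5,fy=5,interpolation=2);b=cv2.resize(b,None,fx=4.3,fy=4.3,interpolation=2)
h=max(a.shape[0],b.shape[0]);P=lambda i:cv2.copyMakeBorder(i,0,h-i.shape[0],0,0,0)
o=np.hstack([P(a),P(b)]);o=np.clip(o.astype(float)*1.6+15,0,255).astype(np.uint8);print(o.shape);cv2.imwrite("pics/z1.png",o)
E
```

```text
(593, 744, 3)
```

View pics/z1.png

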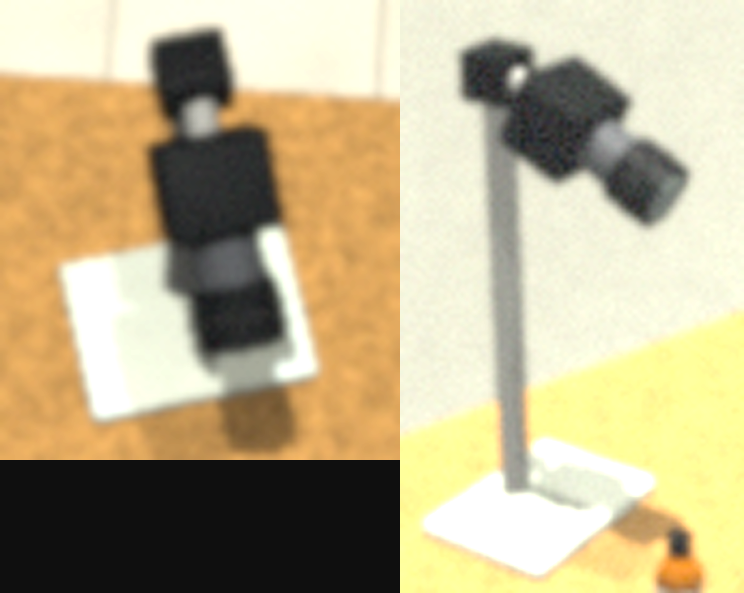

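Top crop: foot front corners at px (249.2,163.6) and (293.6,154.4), back-left corner at (242.4,133), lens top rim at (279.6,149.2). Side crop: lens glass at about (248.3,137.8).

```bash
python3 - <<'E'
from h import *
f=grab("top");g=grab("side")
c=plane(f,[[249.2,163.6],[293.6,154.4],[242.4,133]],12)[:,:2]
e=c[0]-c[1];print("width",np.linalg.norm(e),"depth",np.linalg.norm(c[2]-c[0]))
yaw=np.degrees(np.arctan2(e[1],e[0]))-90;print("yaw",yaw)
u=np.array([np.cos(np.radians(yaw)),np.sin(np.radians(yaw))])
d=c[2]-c[0];print("yaw from side edge",np.degrees(np.arctan2(d[1],d[0])))
print("origin by foot",(c[0]+c[1])/2-55*u)
print("glass by rim(top)",plane(f,[[279.6,149.2]],302)[0,:2]+10*u)
print("glass by side@280",plane(g,[[248.3,137.8]],280)[0])
# axis yaw from post cap/body in top: body back centre vs. lens
B=plane(f,[[230+192/5,80+38/5]],355)[0,:2];print("cap back",B, "post on foot(side)",plane(g,[[185+117/4.3,92+487/4.3]],12)[0,:2])
E
```

```text
width 147.7365489790421 depth 107.1447838220864
yaw 16.275290193153424
yaw from side edge 16.308553497655137
origin by foot [720.29529869 -53.27670552]
glass by rim(top) [722.4263294  -51.62930441]
glass by side@280 [721.51212223 -55.39342313 280.        ]
cap back [861.93148819 -13.6375434 ] post on foot(side) [853.24071254 -15.6889405 ]
```

Camera glass is at (721.5,-53.5,280) with yaw 16.3; three estimates agree within 3 mm. The tool can't tilt, so I'll grip the long objective behind its centre and press its nose down on the tray rim from outside. That swings it nose-up about 25° between the pads.

```bash
python3 -c "
from h import *
to((455,-30,160,130))"
```

```text
t 16.85 at [ 466.2 -302.3  226.4] yaw 105.3
[0.8853, 0.204, 0.2213] -0.0685 rows 4.5
```

step_arm(linear=[[0.18,0.04,0.05],[0.36,0.08,0.1],[0.54,0.12,0.15],[0.72,0.16,0.2],[0.885,0.204,0.22],[0.885,0.204,0.22]], turn=[-0.014,-0.028,-0.042,-0.056,-0.0685,-0.0685])

```text
time_s: 17.6
ee_pos: [454.3, -27.9, 160.5]
ee_rot: [-179.8, -0.2, 130.3]
force: [-0.4, 0.3, 0.7]
gripper_width: 54.7
gripper_force: 0.0
```

```bash
python3 -c "
from h import *
to((449.4,245,160,165))"
```

```text
t 17.6 at [454.3 -27.9 160.5] yaw 130.3
[0.7045, 0.5759, 0.0017] -0.0964 rows 4.4
```

step_arm(linear=[[0.14,0.12,0],[0.28,0.24,0],[0.42,0.36,0],[0.56,0.48,0],[0.705,0.576,0],[0.705,0.576,0],[0.705,0.576,0]], turn=[-0.02,-0.04,-0.06,-0.08,-0.0964,-0.0964,-0.0964])

```text
time_s: 18.48
ee_pos: [452.4, 241.1, 161.5]
ee_rot: [-179.9, -0.1, 164.6]
force: [0.3, -0.2, 0.0]
gripper_width: 54.6
gripper_force: 0.0
```

```bash
python3 -c "
from h import *
to((449.4,292.1,90,165),(449.4,292.1,36,165))"
```

```text
t 18.48 at [452.4 241.1 161.5] yaw 164.6
[0.0545, 0.1612, 0.2385] -0.001 rows 1.4
[0.0545, 0.1612, 0.4185] -0.001 rows 0.9
```

step_arm(linear=[[0.054,0.161,0.1],[0.054,0.161,0.238],[0.054,0.161,0.238],[0.054,0.161,0.238],[0.054,0.161,0.238],[0.054,0.161,0.238]], turn=[-0.001,-0.001,-0.001,-0.001,-0.001,-0.001])

```text
time_s: 19.23
ee_pos: [450.3, 293.2, 92.3]
ee_rot: [179.9, 0.1, 165.0]
force: [0.3, 0.2, -0.4]
gripper_width: 54.6
gripper_force: 0.0
```

```bash
python3 -c "
from h import *
to((449.4,292.1,36,165))"
```

```text
t 19.23 at [450.3 293.2  92.3] yaw 165.0
[0.0018, -0.0043, 0.1876] 0.0 rows 0.9
```

step_arm(linear=[[0.002,-0.004,0.06],[0.002,-0.004,0.13],[0.002,-0.004,0.186],[0.002,-0.004,0.186],[0.002,-0.004,0.186]], turn=[0,0,0,0,0])

```text
time_s: 19.85
ee_pos: [449.2, 292.6, 36.1]
ee_rot: [179.9, 0.1, 165.0]
force: [-0.8, 0.0, -0.4]
gripper_width: 54.6
gripper_force: 0.0
```

step_arm(linear=[[0,0,0],[0,0,0],[0,0,0],[0,0,0],[0,0,0],[0,0,-0.1],[0,0,-0.2],[0,0,-0.25],[0,0,-0.25]], turn=[0,0,0,0,0,0,0,0,0], fingers=1, force=20)

```text
time_s: 20.98
ee_pos: [449.0, 292.6, 110.6]
ee_rot: [179.9, 0.1, 165.1]
force: [0.7, 1.1, -2.1]
gripper_width: 25.2
gripper_force: 20.0
```

```bash
python3 - <<'E'
from h import *
g=grab("side");cv2.imwrite("pics/s2.png",cv2.resize(g["color"][230:384,110:330],None,fx=3.5,fy=3.5,interpolation=2))
to((443,60,112,130))
E
```

```text
t 21.02 at [448.3 292.1 109.6] yaw 165.1
[-0.1824, -0.7522, -0.0079] 0.0974 rows 3.7
```

View pics/s2.png

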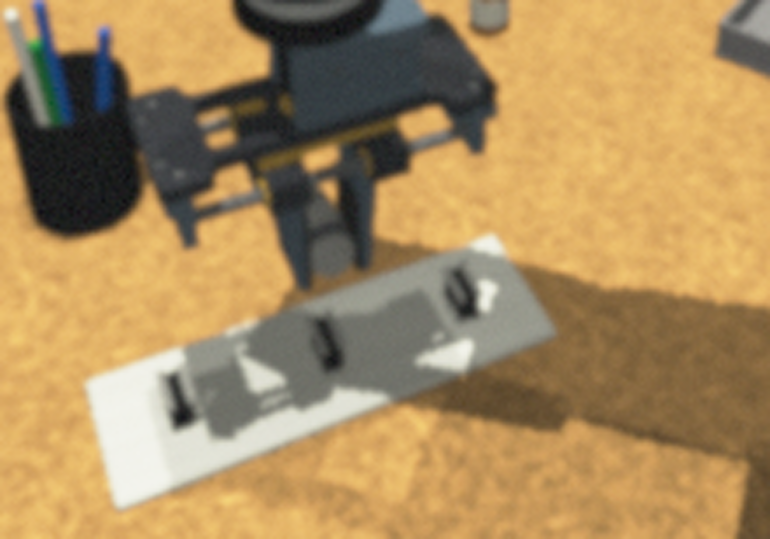

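Held, with the nose still on the barrel line. Now to the outside of the tray's +y wall.

step_arm(linear=[[-0.045,-0.19,0],[-0.09,-0.38,0],[-0.135,-0.57,0],[-0.182,-0.752,0],[-0.182,-0.752,0]], turn=[0.025,0.05,0.075,0.0974,0.0974])

```text
time_s: 21.65
ee_pos: [441.8, 57.1, 108.9]
ee_rot: [-179.8, -0.1, 129.7]
force: [-0.7, -0.6, -1.0]
gripper_width: 25.5
gripper_force: 20.0
```

```bash
python3 -c "
from h import *
to((415.4,-104.3,110,104.8))"
```

```text
t 21.65 at [441.8  57.1 108.9] yaw 129.7
[-0.3579, -0.4112, -0.0037] 0.069 rows 2.6
```

step_arm(linear=[[-0.12,-0.137,0],[-0.24,-0.274,0],[-0.358,-0.411,0],[-0.358,-0.411,0],[-0.358,-0.411,0.1],[-0.358,-0.411,0.16],[-0.358,-0.411,0.16],[-0.358,-0.411,0.16],[-0.358,-0.411,0.16]], turn=[0.023,0.046,0.069,0.069,0.069,0.069,0.069,0.069,0.069])

```text
time_s: 22.78
ee_pos: [418.5, -101.0, 62.8]
ee_rot: [179.9, 0.0, 105.2]
force: [-0.1, -1.6, -1.9]
gripper_width: 25.6
gripper_force: 20.0
```

```bash
python3 - <<'E'
from h import *
to((415.4,-104.3,42,104.8),(415.4,-104.3,20,104.8))
f=grab("top");m=cv2.cvtColor(f["color"],cv2.COLOR_BGR2HSV)
w=grab("wrist")
o=np.hstack([cv2.resize(f["color"][200:310,270:400],(354,300)),cv2.resize(w["color"],(400,300))]);cv2.imwrite("pics/z2.png",o)
E
```

```text
t 22.77 at [ 418.5 -101.    62.8] yaw 105.2
[-0.0079, -0.0128, 0.0694] 0.0011 rows 0.3
[-0.0079, -0.0128, 0.1427] 0.0011 rows 0.4
```

View pics/z2.png

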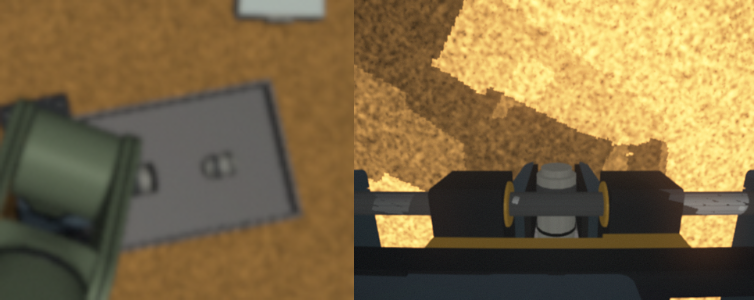

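The wrist view shows the thread end between the fingers at about (555,170) scaled, and the tray optics are undisturbed. Now lowering onto the rim with a lighter grip.

step_arm(linear=[[-0.008,-0.013,0.04],[-0.008,-0.013,0.069],[-0.008,-0.013,0.08],[-0.008,-0.013,0.09],[-0.008,-0.013,0.1],[-0.008,-0.013,0.1]], turn=[0.001,0.001,0.001,0.001,0.001,0.001], force=14)

```text
time_s: 23.62
ee_pos: [414.3, -104.5, 32.2]
ee_rot: [-180.0, -0.0, 104.8]
force: [-1.2, 0.8, 1.4]
gripper_width: 25.5
gripper_force: 14.0
```

step_arm(linear=[[0,0,0.008],[0,0,0.016],[0,0,0.024],[0,0,0.032],[0,0,0.04],[0,0,0.04]], turn=[0,0,0,0,0,0])

```text
time_s: 24.38
ee_pos: [414.9, -104.6, 20.1]
ee_rot: [180.0, 0.0, 104.8]
force: [-0.9, 1.5, 0.6]
gripper_width: 25.5
gripper_force: 14.0
```

```bash
python3 - <<'E'
from h import *
s=env.state();print(s["ee_pos"],s["force"])
w=grab("wrist");g=grab("side")
o=np.hstack([cv2.resize(w["color"][190:330,190:330],(400,400)),cv2.resize(g["color"][180:320,290:430],(400,400),interpolation=2)]);cv2.imwrite("pics/z3.png",o)
E
```

```text
[ 414.92399608 -104.62742519   20.05478698] [-0.85623865  1.53159786  0.55987812]
```

View pics/z3.png

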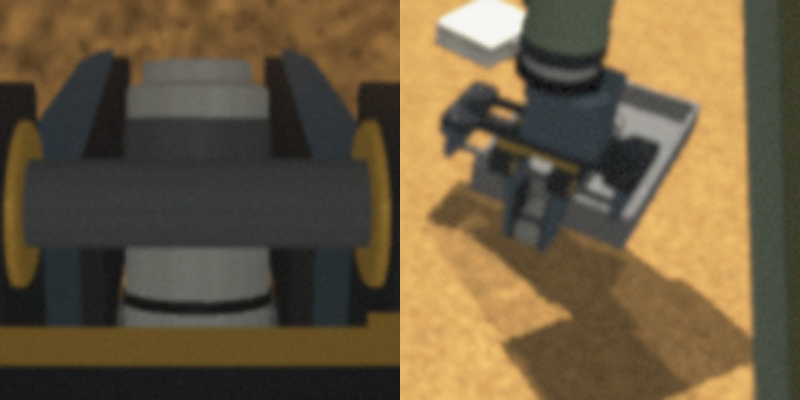

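The barrel appears 141 px wide at the thread end and 150 px at the ring, so the thread end sits about 11 mm deeper. That puts the tilt near 25°. Gripping harder, lifting and moving to a stand-off.

step_arm(linear=[[0,0,0],[0,0,0],[0,0,-0.05],[0,0,-0.15],[0,0,-0.3],[0,0,-0.45],[0,0,-0.6],[0,0,-0.65],[0,0,-0.65]], turn=[0,0,0,0,0,0,0,0,0], force=45)

```text
time_s: 25.6
ee_pos: [415.1, -105.1, 216.0]
ee_rot: [179.9, 0.1, 104.8]
force: [0.1, 0.4, -1.3]
gripper_width: 24.8
gripper_force: 45.0
```

```bash
python3 -c "
from h import *
to((545,-105,215,196.3))"
```

```text
t 25.6 at [ 415.1 -105.1  216. ] yaw 104.8
[-0.1104, 0.4188, 0.0034] -0.2542 rows 8.6
```

step_arm(linear=[[-0.012,0.047,0],[-0.025,0.093,0],[-0.037,0.14,0],[-0.05,0.186,0],[-0.062,0.233,0],[-0.074,0.28,0],[-0.087,0.326,0],[-0.099,0.373,0],[-0.11,0.419,0.003],[-0.11,0.419,0.003],[-0.11,0.419,0.003],[-0.11,0.419,0.003]], turn=[-0.0282,-0.0565,-0.0847,-0.113,-0.1412,-0.1694,-0.1977,-0.226,-0.2542,-0.2542,-0.2542,-0.2542])

```text
time_s: 27.1
ee_pos: [543.8, -104.5, 214.0]
ee_rot: [180.0, -0.1, -163.8]
force: [-0.3, -0.8, -1.6]
gripper_width: 25.2
gripper_force: 45.0
```

```bash
python3 - <<'E'
from h import *
to((595.4,-90.3,214.7,196.3))
g=grab("side");s=env.state();p=s["ee_pos"]
q=proj(g,[p+[0,0,12]])[0];x,y=q.astype(int);print(q)
w=grab("wrist")
cr=g["color"][y-35:y+35,x-35:x+35];print(x-35,y-35)
o=np.hstack([cv2.resize(cr,(420,420),interpolation=2),cv2.resize(w["color"][190:330,190:330],(360,420))]);cv2.imwrite("pics/z4.png",np.clip(o*1.5,0,255).astype(np.uint8))
E
```

```text
t 27.1 at [ 543.8 -104.5  214. ] yaw -163.8
[-0.1783, -0.0026, -0.0024] -0.0002 rows 0.9
[306.53731872 172.59896858]
271 137
```

View pics/z4.png

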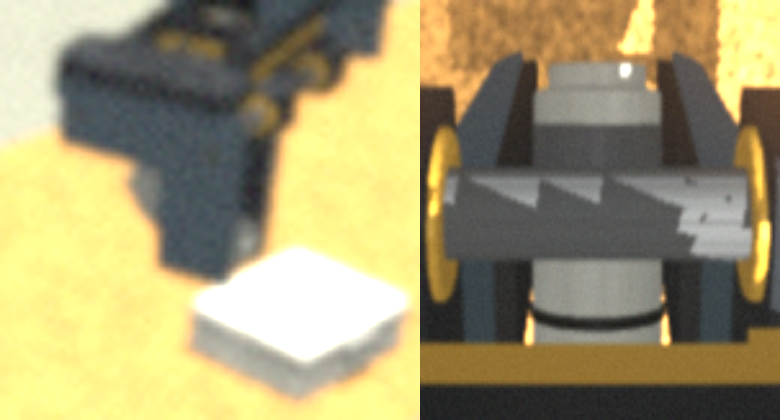

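Last picture: the nose sticks out left of the finger at side px ≈(294,168). In the wrist view the thread edge is at row ≈210.7, the barrel step at row ≈220 and the ring at row ≈296. I'll fit tilt and grip offset from these points.

```bash
cat > fit.py <<'E'
from h import *
from scipy.optimize import least_squares
g=grab("side");w=grab("wrist");s=env.state()
T=np.eye(4);T[:3,:3]=R.from_euler("xyz",s["ee_rot"],degrees=True).as_matrix();T[:3,3]=s["ee_pos"]
def pt(p,bx,r,y=0):
    th,gx,gz=np.radians(p[0]),p[1],p[2];n=np.array([-np.cos(th),0,-np.sin(th)]);u=np.array([np.sin(th),0,-np.cos(th)])
    return T[:3,:3]@(np.array([0,y,-gz])+(bx-gx)*n+r*u)+T[:3,3]
def W(p,bx):a=proj(w,[pt(p,bx,0,-13),pt(p,bx,0,13)]);return abs(a[1,0]-a[0,0])
def res(p):
    row=lambda bx,r:proj(w,[pt(p,bx,r)])[0,1]
    n=proj(g,[pt(p,31,0)])[0]
    return [row(-32,10)-210.7,row(-28,13)-220,row(p[3],13)-296,(W(p,-27)-50.2)/1.5,(W(p,p[3])-52.5)/1.5,(n[0]-294)/1.5,(n[1]-168)/1.5,(p[2]-5)/2,(p[1]+13)/3]
r=least_squares(res,[20,-13,5,14]);print(np.round(r.x,1),np.round(r.fun,1))
for th in(0,10,20,25,30,35):
    r2=least_squares(lambda q:res([th,*q]),[-13,5,14]);print(th,np.round(r2.x,1),round(r2.cost,1),np.round(r2.fun,1), proj(g,[pt([th,*r2.x],31,0)])[0])
E
python3 fit.py
```

```text
[ 13.9 -12.3   5.3   7.9] [ 0.2 -0.3 -0.   0.6 -1.  -1.2 -0.6  0.1  0.2]
0 [-8.5  6.  10.3] 6.5 [-0.4  0.7 -0.   1.7 -1.8 -0.8  1.8  0.5  1.5] [292.80924977 170.66440155]
10 [-11.3   5.6   8.3] 2.0 [-0.  -0.  -0.   0.8 -1.3 -1.2  0.1  0.3  0.6] [292.25356353 168.12342915]
20 [-13.7   4.8   7.7] 2.5 [ 0.5 -0.7  0.   0.2 -0.7 -1.1 -1.6 -0.1 -0.2] [292.35363086 165.67016408]
25 [-14.7   4.3   7.7] 4.3 [ 0.8 -1.1  0.  -0.1 -0.4 -0.9 -2.3 -0.3 -0.6] [292.64584151 164.51322813]
30 [-15.6   3.8   8.1] 7.3 [ 1.1 -1.5 -0.  -0.4  0.  -0.6 -3.1 -0.6 -0.9] [293.09575175 163.4214081 ]
35 [-16.4   3.3   8.7] 11.2 [ 1.5 -2.  -0.  -0.6  0.4 -0.2 -3.7 -0.9 -1.1] [293.69934374 162.40812356]
```

```bash
cat > tilt.py <<'E'
from h import *
f=grab("wrist");C=f["tool_from_camera"]
im=np.mean([cv2.cvtColor(cams.grab_frame("wrist")["color"],cv2.COLOR_BGR2GRAY).astype(float) for _ in range(4)],0)
im=cv2.GaussianBlur(im,(0,0),0.8);gx=np.gradient(im,axis=1)
def edge(r,a,b,sgn):
    g=gx[r,a:b]*sgn;k=int(np.argmax(g));
    if k in(0,b-a-1):return np.nan,0
    d=(g[k-1]-g[k+1])/(2*(g[k-1]-2*g[k]+g[k+1]));return a+k+d,g[k]
P=[];W=[]
for r in range(209,300):
    l,a=edge(r,225,248,1);q,b=edge(r,268,292,-1)
    if np.isnan(l+q):continue
    u=cv2.undistortPoints(np.array([[[l,r]],[[q,r]]],float),f["K"],f["d"])[:,0]
    Z=26/(u[1,0]-u[0,0]);p=C[:3,:3]@(Z*np.array([u[:,0].mean(),u[:,1].mean(),1]))+C[:3,3]
    print(r,round(l,2),round(q,2),round(q-l,2),round(a),round(b),np.round(p,1))
E
python3 tilt.py
```

```text
209 229.15 281.14 51.99 12 7 [20.3 -1.4 -3.3]
210 235.1 271.62 36.52 18 11 [ 0.  -3.4 62.7]
211 235.16 271.63 36.47 25 23 [-0.8 -3.4 62.9]
212 235.21 271.67 36.47 28 31 [-1.5 -3.3 62.7]
213 235.24 271.68 36.44 29 30 [-2.2 -3.3 62.7]
214 235.23 271.66 36.43 29 21 [-2.9 -3.3 62.6]
215 235.18 281.62 46.45 31 17 [11.5  0.2 14.5]
216 235.16 281.69 46.54 32 20 [11.1  0.2 14. ]
217 235.16 281.81 46.65 31 30 [10.7  0.3 13.5]
218 235.14 281.88 46.74 29 38 [10.3  0.3 13. ]
219 235.03 281.96 46.93 26 36 [10.   0.3 12.2]
220 234.75 282.18 47.43 20 26 [10.   0.2 10.2]
221 234.2 282.81 48.61 18 19 [10.9  0.3  6. ]
222 233.92 283.17 49.25 19 19 [11.1  0.3  3.7]
223 233.79 283.24 49.44 18 19 [10.8  0.3  2.9]
224 233.74 283.23 49.49 19 19 [10.4  0.3  2.7]
225 233.76 283.22 49.46 19 19 [9.8 0.3 2.6]
226 233.8 283.25 49.45 19 19 [9.3 0.3 2.5]
227 233.83 283.28 49.45 19 19 [8.8 0.3 2.4]
228 233.82 283.26 49.44 19 19 [8.3 0.3 2.3]
229 233.82 283.23 49.42 19 18 [7.7 0.3 2.2]
230 233.82 283.24 49.42 16 16 [7.2 0.3 2.1]
231 233.78 283.3 49.51 12 11 [6.8 0.3 1.7]
232 233.62 283.53 49.91 8 7 [6.8 0.3 0.3]
233
[... 1831 characters left out ...]
0.4]
286 232.6 284.56 51.96 20 20 [-17.    0.3 -12.9]
287 232.18 284.85 52.67 25 23 [-16.3   0.3 -15. ]
288 232.04 285.04 53.0 29 30 [-16.3   0.3 -16. ]
289 232.04 285.08 53.05 30 33 [-16.7   0.3 -16.3]
290 232.29 284.97 52.68 23 26 [-17.7   0.3 -15.4]
291 233.02 284.53 51.51 19 15 [-20.2   0.4 -12.3]
292 233.85 282.76 48.91 12 11 [-25.3   0.2  -4.6]
293 230.85 286.24 55.39 10 10 [-15.    0.3 -22.9]
294 230.77 286.3 55.52 18 20 [-15.2   0.3 -23.3]
295 230.79 286.29 55.49 30 36 [-15.7   0.3 -23.4]
296 230.82 286.26 55.44 44 50 [-16.3   0.3 -23.3]
297 230.84 286.24 55.4 52 56 [-16.8   0.3 -23.4]
298 230.81 286.26 55.46 55 55 [-17.1   0.3 -23.6]
299 230.71 286.35 55.64 55 53 [-17.3   0.3 -24.2]
```

```bash
python3 - <<'E'
from h import *
g=grab("side");h=cv2.cvtColor(g["color"],cv2.COLOR_BGR2HSV)
print("sat cols 288..316");
for y in range(158,186):print(y," ".join(f"{v:3d}" for v in h[y,288:317,1]))
print("val")
for y in range(158,186):print(y," ".join(f"{v:3d}" for v in h[y,288:317,2]))
s=env.state();x=np.array([np.cos(np.radians(16.3)),np.sin(np.radians(16.3)),0])
Z=np.array([0,0,1.])
for th in(0,10,15,20,25,30):
    c,sn=np.cos(np.radians(th)),np.sin(np.radians(th));n=c*x+sn*Z;u=-sn*x+c*Z;P=s["ee_pos"]+Z*4
    print(th,np.round(proj(g,[P+45*n+5*u,P+45*n-5*u,P+29*n+13*u,P+29*n-13*u,P-19*n-10*u]),1).tolist())
E
```

```text
sat cols 288..316
158  49  53  45  55  53  60  52  45  44  49  63  53  44  58  40  56  40  47  49  49  52  47  40  20   9  63  90  96  84
159  46  43  49  49  38  46  53  43  60  40  64  51  43  59  39  41  48  56  40  49  41  56  36  18  11  44  83  88  87
160  38  45  48  59  49  47  38  49  50  38  46  45  50  66  46  43  34  29  48  38  41  43  51  34   6  26  28  36  83
161  40   8  13  25  25  41  48  58  53  49  43  61  50  46  50  42  39  31  25  33  50  56  49  42  13  15  40  11  78
162 111  98  77  46  15  16  46  50  46  54  50  55  55  60  46  51  46  27  18  35  38  53  48  40  69  23  15  43  82
163 134 128 120 108  89  50   0  33  46  57  41  42  48  46  47  57  38  31  36  27  45  40  48  41  35  40   7  26  88
164 144 138 133 126 116  82  37  15  35  42  49  50  40  60  55  45  40  42  43  45  41  50  38  46  44  30  26  43 103
165 142 141 137 132 112  77  32  10   7  23  45  49  52  52  61  49  41  47  45  49  49  46  64  55  23  35  38  62 110
166 143 143 136 128  90  47  28  15  16  25  45  46  60  60  47  57  40  41  36  49  45  42  42  38  64  35  31  73 120
16
[... 5444 characters left out ...]
7 215 214 213 208 201 188 177 164 160 160 182 219 238 242 243 244 244 244 244
185 217 215 212 212 214 214 215 216 216 216 216 218 218 218 216 213 211 215 219 224 231 238 242 244 244 244 244 244 244
0 [[291.0, 169.1], [290.7, 172.5], [296.6, 168.0], [295.8, 176.7], [312.4, 180.5]]
10 [[291.7, 166.7], [290.8, 169.8], [297.6, 166.6], [295.3, 174.8], [311.5, 181.4]]
15 [[292.2, 165.5], [291.1, 168.6], [298.3, 166.0], [295.2, 173.8], [311.1, 181.7]]
20 [[292.8, 164.5], [291.4, 167.3], [299.0, 165.4], [295.2, 172.9], [310.5, 182.0]]
25 [[293.6, 163.4], [291.9, 166.1], [299.7, 165.0], [295.3, 171.9], [310.0, 182.3]]
30 [[294.4, 162.5], [292.5, 165.0], [300.5, 164.6], [295.4, 171.0], [309.4, 182.5]]
```

The side silhouette puts the nose's lower corner at (291.5,167.3) with a matching taper slope. That gives a tilt of about 21°, within 4° of the 25° needed, and the grip point about 45 mm behind the nose. Moving to the final pose.

```bash
python3 -c "
from h import *
to((594.2,-90.7,217.6,196.3))"
```

```text
t 27.6 at [ 544.6 -104.5  214.4] yaw -163.7
[-0.1717, -0.0024, -0.0108] -0.0 rows 0.8
```

step_arm(linear=[[-0.06,-0.002,-0.005],[-0.12,-0.002,-0.011],[-0.16,-0.002,-0.011],[-0.172,-0.002,-0.011],[-0.172,-0.002,-0.011],[-0.172,-0.002,-0.011],[-0.172,-0.002,-0.011],[-0.172,-0.002,-0.011],[-0.172,-0.002,-0.011]], turn=[0,0,0,0,0,0,0,0,0])

```text
time_s: 28.72
ee_pos: [594.2, -90.6, 217.7]
ee_rot: [-180.0, 0.0, -163.7]
force: [1.0, -0.4, -1.9]
gripper_width: 25.0
gripper_force: 45.0
```

```bash
python3 - <<'E'
from h import *
s=env.state();print(s["ee_pos"],s["ee_rot"],s["gripper_force"],np.abs(s["qvel"]).max())
g=grab("side");v=cv2.cvtColor(g["color"],cv2.COLOR_BGR2GRAY)
x=np.array([np.cos(np.radians(16.3)),np.sin(np.radians(16.3)),0]);Z=np.array([0,0,1.])
for th in(15,21,27):
    c,sn=np.cos(np.radians(th)),np.sin(np.radians(th));n=c*x+sn*Z;u=-sn*x+c*Z;P=s["ee_pos"]+Z*4
    q=proj(g,[P+45*n+5*u,P+45*n-5*u]);print(th,np.round(q,1).tolist())
x0,y0=int(q[0,0])-8,int(q[0,1])-4;print("cols from",x0)
for y in range(y0,y0+16):print(y,v[y,x0:x0+18])
E
```

```text
[594.17772067 -90.58960183 217.6797932 ] [-1.79991896e+02  4.46876013e-03 -1.63701088e+02] 44.99855104369999 0.11818792999446417
15 [[275.5, 159.6], [274.5, 162.6]]
21 [[276.2, 158.3], [274.9, 161.2]]
27 [[277.0, 157.2], [275.4, 159.8]]
cols from 269
153 [59 55 59 59 53 59 58 56 58 57 58 53 59 58 54 58 58 54]
154 [67 61 59 56 60 58 59 57 56 55 57 55 57 58 55 57 55 57]
155 [92 83 73 69 65 57 58 57 54 55 55 58 57 55 56 51 55 58]
156 [130 118 105  97  87  79  67  61  53  59  56  57  54  54  58  54  56  55]
157 [153 146 139 132 123 113  97  77  64  60  57  58  53  57  55  58  56  55]
158 [164 163 161 156 149 139 121  99  84  72  64  58  56  58  57  58  57  58]
159 [167 167 166 161 157 152 128 105  84  79  71  63  55  56  56  55  58  55]
160 [169 167 169 168 164 150 124  99  89  84  76  64  55  55  56  53  56  56]
161 [168 170 171 177 172 155 123  98  90  85  80  64  59  54  55  56  54  57]
162 [175 176 179 182 181 164 136 104  89  84  74  65  59  59  55  59  57  55]
163 [176 180 179 182 183 172 151 116  95  85  76  65  57  58  55  57  53  56]
164 [178 177 178 182 180 175 163 132 106  89  74  60  57  57  58  58  58  59]
165 [173 175 175 178 179 178 171 150 120  96  77  59  58  59  58  60  56  58]
166 [173 172 177 177 176 178 174 162 136 105  79  63  57  59  55  54  59  55]
167 [173 174 174 178 175 176 176 171 155 128  94  68  60  57  55  57  54  57]
168 [177 176 178 178 180 176 176 177 169 149 109  78  60  59  58  56  56  57]
```

```bash
python3 -c "
from workcell import env
print(env.job_done())"
```

```text
the job is handed in; nothing more can be done
None
```

I handed the job in at about 29 s: the eyepiece and short objective are in the tray, and the long objective is held still with its nose about 100 mm from the camera glass, tilted about 21° by my measurement (25° asked); no verdict was shown.

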